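# Free-play check of a worn lead-screw slide

### The arm

A 6-joint arm with a two-finger parallel gripper is mounted at the origin on a cart in front of the work surface, level with it; the furniture and walls round the work are solid. World frame = base frame: x ahead of the robot, y to its left, z up, the work surface at z = 0. Lengths are in m, angles in rad, forces in N, time in s.
With the tool pointing down it reaches from about 0.375 to 0.975 m from the base axis. Payload 3.8 kg.
Tool frame: the origin (TCP) lies midway between the tips of the shut fingers; the grasp point (between the pads) lies 19 mm behind it; z points along the fingers, y is the direction in which the jaws open and shut (so a half turn about z gives the same grasp; the last joint's range is limited). The gripper opens to 85 mm and grips with 20 to 120 N. Pads are 22 mm wide; open, the fingers measure 114 mm over their backs; the gripper's body (76 mm by 85 mm) begins 54 mm behind the grasp point. The pads swing forward as they close: fully open they stand 13 mm farther back than shut.
Start: joints at [1.264, 0.264, 1.604, -0, 1.274, -0.037], TCP at [0.18, 0.651, 0.199] pointing down, gripper open.
Joint ranges: [-2.63, 2.63], [-0.94, 2.18], [0.31, 2.57], [-1.31, 4.45], [0, 2.66], [-2.55, 2.55]. Speed limits (rad/s): [2.57, 2.57, 3.14, 3.14, 3.14, 3.14].

### API

Orientations are given as a rotation vector (axis times angle).
In Python, from workcell import bot gives the robot as it stands.
- The arm moves only by the tool drive_tool, never from a script. Its argument "steps" is a list of rows, each a list of 2 entries, a list of its own where there are three numbers: the shift along the tool's x, y, z in mm, then the turn about the tool's z in degrees. In form: [[[dx, dy, dz], twist], ...]. A call has 1 to 8 rows; each row shifts and turns the commanded pose from where the row before left it, along the tool's axes as they then stand; what a row does not reach is not made up. A row lasts 1/12 s, in which the tool goes at most 41.7 mm and 7.16 degrees, less where a joint would pass 70% of its speed; a pose out of reach is approached as far as the arm can. A call is refused whole if a number of a shift passes 41.7 or a number of a turn 7.16, either way. A call with a gripper value outside its range is refused whole. "jaw" is the opening, from 0 (shut) to 1 (fully open), set as the call begins (left out, the last holds). The fingers move at their own pace and stop on an object; "force" is the grip in N (left out, the last holds). Time passes only in rows, so rows that do not move let the fingers close. It gives the time, the measured TCP pose, the force and the opening at its end, in the units of the state.
- bot.read_state(): the state, without advancing time (a new reading comes with each control period).
- bot.read_camera(name): name is "side" or "top"; returns the picture (480x640x3 uint8, red, green, blue); there is no depth.
- bot.camera_info(name): a dict with "fx", "fy", "cx", "cy" (pixels), "position" and "attitude" of the camera in the world. Camera axes: x right, y down, z forward; pixel columns grow to the right and rows downward; lengths in m; the calibration is good to about 2 mm. A picture is of the moment at which its call begins. camera_info takes no time and is no camera call.
- bot.finish_job(): hands the job in, once; it reports no verdict.
The state is a dict: "time": time; "q": joint angles; "joint_vel": joint speeds; "joint_torque": joint torques, N m; "tool_pos": TCP position; "tcp_rot": TCP orientation; "wrist_force": force on the tool from outside, world axes, zero at the start; "torque": the same for the moment, N m; "width": opening from 0.0 (shut) to 1.0 (fully open).
Only numpy, scipy, OpenCV 4.12 (cv2) and the standard library are available. Lean on these libraries where they do the work, as an engineer would, in place of code of your own. Each camera call takes 0.05 s, during which the arm holds its last target.

### The job

Check the free play of the slide on the test stand: move its carriage by the black grip gently to the left until the locked screw resists, press there with about 5 N for half a second, then do the same to the right, so that the carriage itself pushes the two small tell-tales to the ends of its play. Never load the screw with more than 10 N, and do not touch the tell-tales with the robot. Finally leave the carriage standing released and unloaded midway between the two tell-tales, and leave everything else on the table where it is.

Things in the scene. Friction and masses are not known exactly. Their poses are not given: they have to be found in the camera images.
- stand: Fixed test stand: aluminium base plate 124 x 310 mm, 12 mm thick; lead screw and guide rods run between grey end blocks, inner faces 126 mm either side of centre, tops 58 mm high. Origin: centre of its underside. The carriage slides along its y axis (+y is left as the robot sees it); z up. A white graduated strip runs along its -x edge.
- carriage_grip (a point): Middle of the carriage's black grip, 98 mm up; axes as the stand's. Grip: post 26 mm (x) by 18 mm (y), z 63 to 122 mm; carriage block below 78 x 44 mm (y), 56 mm high. Slides along stand y with 0.6 N friction (1.1 N pushing a tell-tale). It starts inside its free play, 15 to 35 mm in all, whose ends lie hidden, anywhere along the middle of the screw.
- screw (a joint): Deflection (m) of the locked screw along the stand's y: 0 when unloaded, + when the carriage loads it to the left, - to the right. It is stiff: 5 N per mm at the end of the play, and it springs back to 0 when let go.
- tell_left_mark (a point): Centre of the left (+y) tell-tale: dark steel clip 12 x 10 (y) x 24 mm, 40 mm up on a thin rod 50 mm to the stand's -x side. Axes as the stand's. It starts just left of the carriage, is pushed left by it and stays (0.5 N friction), but springs back with the screw. Touching the carriage, its centre is 27 mm along y from the carriage's centre.
- tell_right_mark (a point): Centre of the right (-y) tell-tale: the same clip on the carriage's right, pushed to the right.
- loupe: Bystander: black cylindrical loupe, 38 mm across and 30 mm high, on the robot's side of the stand. Origin: centre of its underside.
- parts_tin: Bystander: flat round whitish tin, 62 mm across and 20 mm high, behind the stand. Origin: centre of its underside.
- vial0: Bystander: sample vial with screw cap, 26 mm across, 52 mm high. Origin: centre of its underside.
- vial1: Bystander: another sample vial, 26 mm across, 52 mm high. Origin: centre of its underside.
- rubber_stamp: Bystander: hand stamp with a turned handle, 28 x 52 mm, 76 mm high. Origin: centre of its underside.

How it is judged:
By the outcome, as a careful person would: the job done as asked, in the order asked, and still so for the second after the job is handed in, with the robot touching nothing.
It also fails if it takes over 45 s, if anything falls off the work surface, if the arm or the gripper's body presses on something with over 40 N, if the wrist force passes 120 N, or if a joint passes its speed limit or range.

## Working session

There is one attempt and no reset: what is moved stays moved. The work goes in short steps, Python scripts to look and compute and a tool call to move; the robot and the scene stay as the last step left them, time stands still between calls to the robot, and variables do not carry over. Pictures are saved under pics/ and viewed, and the job is handed in when it is done.

Besides the shell and the picture viewer there is one more tool, called after "Call:" as a command line: name --argument value ..., lists and objects as JSON in quotes. drive_tool: Moves the arm, as the interface text tells. Its arguments: {"type":"object","properties":{"steps":{"type":"array","items":{"type":"array"}},"jaw":{"type":"number"},"force":{"type":"number"}},"required":["steps"]}

```bash
ls; mkdir -p pics; python3 - <<'E'
from workcell import bot
import cv2
print(bot.read_state())
for n in("side","top"):
    print(n,bot.camera_info(n))
    cv2.imwrite(f"pics/{n}0.png",bot.read_camera(n)[:,:,::-1])
E
```

```text
pics
{'time': 0.0, 'q': array([ 1.26413794e+00,  2.64779603e-01,  1.60539711e+00, -8.50653990e-06,
        1.27371702e+00, -3.68524298e-02]), 'joint_vel': array([-0.00133909,  0.00020086, -0.00096962,  0.00114413,  0.00066314,
       -0.00156707]), 'joint_torque': array([ 1.68099145e-03, -5.15106654e+01, -3.67323089e+01,  1.52803773e-05,
        1.27384550e-02,  3.83652491e-06]), 'tool_pos': array([0.17964226, 0.64980105, 0.19733183]), 'tcp_rot': array([-0.42246992, -3.11266611,  0.00356308]), 'wrist_force': array([ 0.54835878, -0.25753866, -0.13702888]), 'torque': array([-0.01920052,  0.00819454, -0.00699815]), 'width': 1.0029499147517258}
side {'fx': 461.5918223119968, 'fy': 461.5918223119968, 'cx': 315.0723290504791, 'cy': 240.12958363530603, 'position': array([ 0.33501464, -0.67265695,  0.62308147]), 'attitude': array([-2.21673892,  0.36270788, -0.15770232])}
top {'fx': 461.56685972851534, 'fy': 461.56685972851534, 'cx': 310.4280431419993, 'cy': 238.08990511668793, 'position': array([ 0.37831798, -0.07070992,  1.13819223]), 'attitude': array([-2.14886396,  2.16556873, -0.16633558])}
```

View pics/side0.png

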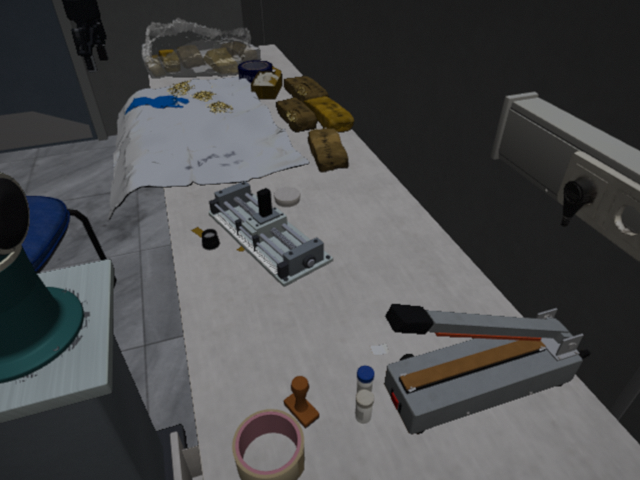

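View pics/top0.png

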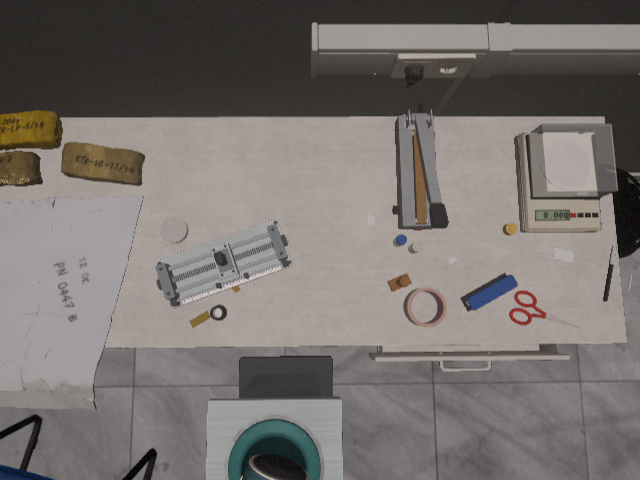

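The stand is at about (223,262) in the top view, turned by roughly 15–20°, and its black grip is at (221,257). In the side view the stand is at about (268,235), with the grip at (264,200). I'll zoom in on both.

```bash
cat > h.py <<'E'
import numpy as np, cv2
from scipy.spatial.transform import Rotation as R
from workcell import bot
C={n:bot.camera_info(n) for n in("side","top")}
def ray(n,u,v):
    c=C[n];d=R.from_rotvec(c["attitude"]).apply([(u-c["cx"])/c["fx"],(v-c["cy"])/c["fy"],1]);return np.array(c["position"]),d
def onz(n,u,v,z):
    p,d=ray(n,u,v);return p+d*(z-p[2])/d[2]
def proj(n,P):
    c=C[n];q=R.from_rotvec(c["attitude"]).inv().apply(np.atleast_2d(P)-c["position"])
    return np.c_[c["fx"]*q[:,0]/q[:,2]+c["cx"],c["fy"]*q[:,1]/q[:,2]+c["cy"]]
E
python3 - <<'E'
import cv2
a=cv2.imread("pics/side0.png")[170:290,195:345];cv2.imwrite("pics/side0z.png",cv2.resize(a,None,fx=5,fy=5,interpolation=cv2.INTER_CUBIC))
a=cv2.imread("pics/top0.png")[210:315,145:305];cv2.imwrite("pics/top0z.png",cv2.resize(a,None,fx=5,fy=5,interpolation=cv2.INTER_CUBIC))
E
```

```text
(no output)
```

View pics/side0z.png

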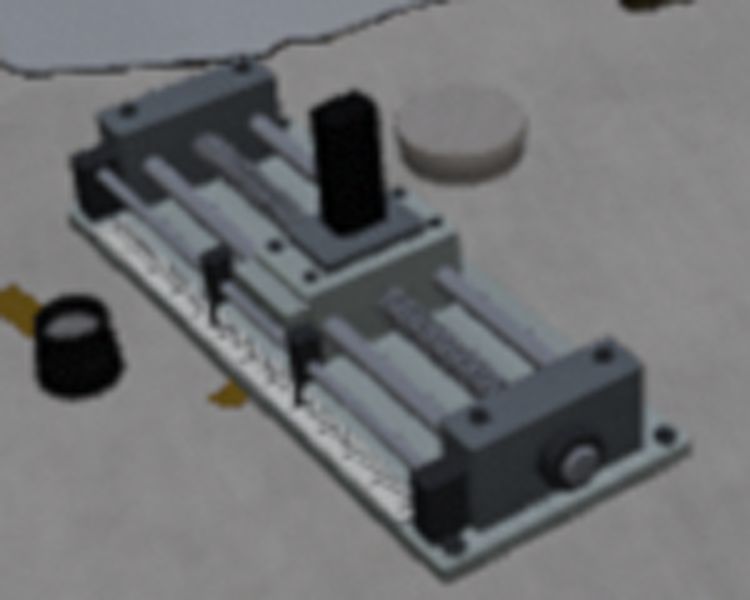

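View pics/top0z.png

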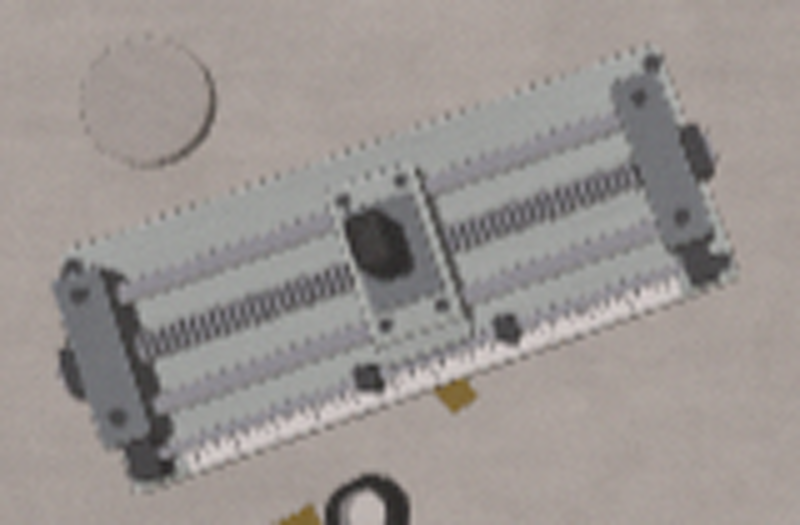

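```bash
python3 - <<'E'
from h import *
tz=lambda u,v,z:onz("top",145+(u+.5)/5-.5,210+(v+.5)/5-.5,z)
sz=lambda u,v,z:onz("side",195+(u+.5)/5-.5,170+(v+.5)/5-.5,z)
T=[tz(*p,.012) for p in[(70,250),(145,490),(740,278),(655,45)]]
S=[sz(*p,.012) for p in[(70,213),(446,573),(690,443)]]
for x in T+S: print(x.round(4))
c=np.mean(T,0);print("c",c)
print("c side",(S[0]+S[2])/2, "yaw side",S[0]-S[1])
e=(T[0]-T[3])+(T[1]-T[2]);print(e, np.degrees(np.arctan2(-e[0],e[1])))
e=(S[0]-S[1]);print(np.degrees(np.arctan2(-e[0],e[1])))
# end blocks top z=.058: left block centre, right block centre
L=tz(98,352,.058);Rr=tz(662,160,.058);print(L,Rr,(L+Rr)/2)
print("tells",tz(369,378,.052),tz(508,328,.052), sz(216,250,.052),sz(304,335,.052))
# grip top
print("grip top",tz(367,238,.122), sz(347,103,.122),"carr",tz(407,258,.056))
E
```

```text
[0.4843 0.2809 0.012 ]
[0.3683 0.2408 0.012 ]
[ 0.4681 -0.0453  0.012 ]
[ 0.584  -0.0036  0.012 ]
[0.3679 0.2412 0.012 ]
[ 0.4701 -0.0474  0.012 ]
[ 0.5837 -0.0064  0.012 ]
c [0.4761666  0.11821481 0.012     ]
c side [0.47580592 0.1174115  0.012     ] yaw side [-0.10211125  0.28855455  0.        ]
[-0.19954103  0.57057706  0.        ] 19.275647237035354
19.487423510233103
[0.43230665 0.2518596  0.058     ] [ 0.52047161 -0.00972672  0.058     ] [0.47638913 0.12106644 0.058     ]
tells [0.41947511 0.12723202 0.052     ] [0.44228675 0.06266955 0.052     ] [0.42058461 0.13332179 0.052     ] [0.44319354 0.06359195 0.052     ]
grip top [0.47826154 0.11649421 0.122     ] [0.47960158 0.11785512 0.122     ] carr [0.47520061 0.1097774  0.056     ]
```

Call:
drive_tool --steps '[[[-15, -15, 0], 0], [[-26, -26, 0], 0], [[-26, -26, 0], 0], [[-26, -26, 0], 0], [[-26, -26, 0], 0], [[-26, -26, 0], 0], [[-26, -26, 0], 0], [[-26, -26, 0], 0]]' --jaw 1 --force 20

```text
time: 0.77
tool_pos: [0.3175, 0.4063, 0.1982]
tcp_rot: [-0.422, -3.113, 0.001]
wrist_force: [-0.2, -0.1, 0.1]
width: 1.003
```

Call:
drive_tool --steps '[[[-26, -26, 0], 0], [[-26, -26, 0], 0], [[-26, -26, 0], 0], [[-26, -26, 0], -5], [[-26, -26, 0], -7], [[-20, -20, 0], -7], [[-10, -10, 0], -7], [[0, 0, 0], -7]]'

```text
time: 1.43
tool_pos: [0.4399, 0.219, 0.1984]
tcp_rot: [-0.468, 3.106, -0.002]
wrist_force: [0.5, -0.1, 0.4]
width: 1.005
```

Call:
drive_tool --steps '[[[0, 0, 0], -2], [[0, 0, 0], 0], [[0, 0, 0], 0]]'

```text
time: 1.68
tool_pos: [0.4379, 0.2213, 0.1983]
tcp_rot: [0.516, -3.098, 0.0]
wrist_force: [-0.3, 0.5, 0.5]
width: 1.0
```

```bash
cat > w.py <<'E'
from h import *
yaw=np.radians(19.4);c=np.array([.476,.118])
ex=np.array([np.cos(yaw),np.sin(yaw)]);ey=np.array([-np.sin(yaw),np.cos(yaw)])
def rep():
    s=bot.read_state();r=R.from_rotvec(s["tcp_rot"]).as_matrix();p=s["tool_pos"][:2]-c
    f=s["wrist_force"][:2]
    print("t",round(s["time"],2),"stand xy mm",(1e3*np.array([p@ex,p@ey])).round(1),"z",s["tool_pos"][2].round(4),"tooly yaw-90",np.degrees(np.arctan2(-r[0,1],r[1,1])).round(2),"tilt",np.degrees(np.arccos(-r[2,2])).round(2),"F stand",(f@ex).round(2),(f@ey).round(2),s["wrist_force"][2].round(2),"w",round(s["width"],3))
E
python3 - <<'E'
from w import *
rep()
for n in("side","top"):cv2.imwrite(f"pics/{n}1.png",bot.read_camera(n)[:,:,::-1])
s=cv2.imread("pics/side1.png")[100:290,150:390];t=cv2.imread("pics/top1.png")[190:340,130:320]
cv2.imwrite("pics/s1z.png",cv2.resize(s,None,fx=3,fy=3,interpolation=2));cv2.imwrite("pics/t1z.png",cv2.resize(t,None,fx=4,fy=4,interpolation=2))
E
```

```text
t 1.68 stand xy mm [ -1.6 110.1] z 0.1983 tooly yaw-90 18.9 tilt 0.05 F stand -0.07 0.58 0.5 w 1.0
```

View pics/s1z.png

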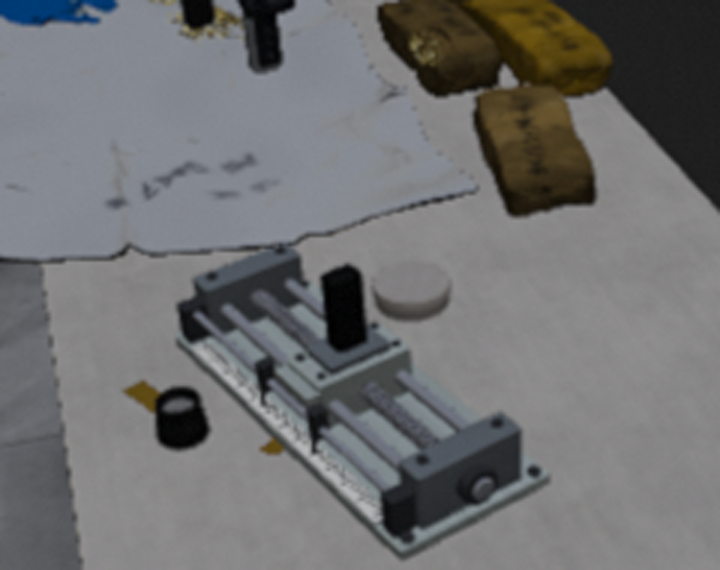

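The side view shows the scene is unchanged, and the gripper is hovering above the stand's left end. Next I move over the carriage and check.

Call:
drive_tool --steps '[[[-1, -15, 0], -0.5], [[-1, -25, 0], 0], [[0, -30, 0], 0], [[0, -25, 0], 0], [[0, -14, 0], 0], [[0, -5, 0], 0], [[0, 0, 0], 0], [[0, 0, 0], 0]]'

```text
time: 2.45
tool_pos: [0.4778, 0.1152, 0.1986]
tcp_rot: [0.531, -3.096, -0.001]
wrist_force: [0.5, -0.1, 0.4]
width: 0.998
```

```bash
python3 - <<'E'
from w import *
rep()
def W(x,y,z): 
    p=c+x*ex+y*ey; return [*p,z]
for n,(u0,v0,k) in {"side":(195,170,5),"top":(145,210,5)}.items():
    im=cv2.imread(f"pics/{n}0.png"); g=cv2.cvtColor(im,6)
    # dark grip blob
    for y in(-.008,-.004,0):
        P=proj(n,[W(sx*.013,y+sy*.009,z) for z in(.063,.122) for sx in(-1,1) for sy in(-1,1)])
        print(n,y,"pred u",P[:,0].min().round(1),P[:,0].max().round(1),"v",P[:,1].min().round(1),P[:,1].max().round(1), "tells@y-27/+27",proj(n,[W(-.05,y-.027,.04),W(-.05,y+.027,.04)]).round(1).tolist())
    u,v=proj(n,[W(0,-.004,.098)])[0].astype(int)
    m=(g<40).astype(np.uint8);nn,l,st,ce=cv2.connectedComponentsWithStats(m)
    for i in range(1,nn):
        if st[i,4]>15 and abs(ce[i]-[u,v]).max()<45: print(n,st[i],ce[i].round(1))
E
```

```text
t 2.45 stand xy mm [ 0.7 -3.2] z 0.1986 tooly yaw-90 19.47 tilt 0.03 F stand 0.46 -0.24 0.43 w 0.998
side -0.008 pred u 256.5 274.2 v 188.1 220.3 tells@y-27/+27 [[254.1, 240.1], [240.6, 227.7]]
side -0.004 pred u 255.5 273.2 v 187.3 219.4 tells@y-27/+27 [[253.1, 239.2], [239.7, 226.8]]
side 0 pred u 254.4 272.1 v 186.5 218.5 tells@y-27/+27 [[252.1, 238.2], [238.7, 225.9]]
side [257 189  15  28 329] [264.2 202.6]
side [236 220   5  11  40] [237.9 224.2]
side [253 236   6  11  47] [255.3 240.1]
top -0.008 pred u 215.0 230.7 v 250.1 266.0 tells@y-27/+27 [[244.4, 276.3], [222.7, 284.1]]
top -0.004 pred u 213.3 229.1 v 250.7 266.6 tells@y-27/+27 [[242.8, 276.9], [221.1, 284.6]]
top 0 pred u 211.5 227.4 v 251.3 267.2 tells@y-27/+27 [[241.2, 277.4], [219.5, 285.2]]
```

The measurements put the carriage at stand y of about −4 mm, and the TCP is at −3.2. I'll descend with the jaws open as a fork, then narrow them without clamping so nothing is loaded by accident.

Call:
drive_tool --steps '[[[0, -1, 15], 0], [[0, 0, 30], 0], [[0, 0, 30], 0], [[0, 0, 25], 0], [[0, 0, 10], 0], [[0, 0, 4], 0], [[0, 0, 0], 0]]'

```text
time: 3.03
tool_pos: [0.4777, 0.1144, 0.0842]
tcp_rot: [0.533, -3.094, -0.0]
wrist_force: [-0.2, -0.5, -0.4]
width: 0.997
```

Call:
drive_tool --steps '[[[0, 0, 0], 0], [[0, 0, 0], 0], [[0, 0, 0], 0], [[0, 0, 0], 0]]' --jaw 0.42

```text
time: 3.37
tool_pos: [0.4795, 0.114, 0.0861]
tcp_rot: [-0.531, 3.094, 0.0]
wrist_force: [0.4, 0.8, 0.0]
width: 0.455
```

```bash
python3 - <<'E'
from w import *
rep()
for n in("side","top"):cv2.imwrite(f"pics/{n}2.png",bot.read_camera(n)[:,:,::-1])
s=cv2.imread("pics/side2.png")[150:290,195:345];t=cv2.imread("pics/top2.png")[210:315,145:305]
a=cv2.resize(s,None,fx=4,fy=4,interpolation=2)
cv2.imwrite("pics/s2z.png",a);cv2.imwrite("pics/t2z.png",cv2.resize(t,None,fx=4,fy=4,interpolation=2))
E
```

```text
t 3.37 stand xy mm [ 1.9 -4.9] z 0.0861 tooly yaw-90 19.5 tilt 0.15 F stand 0.65 0.67 0.05 w 0.455
```

View pics/s2z.png

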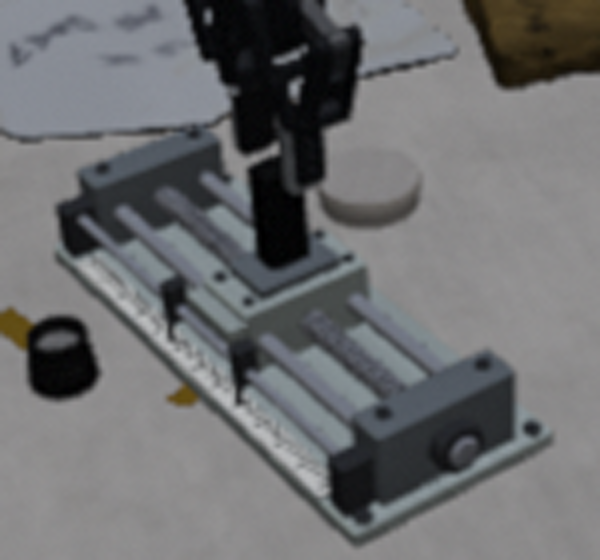

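The fork straddles the grip with its tips about a third of the way down, one on each side, and the tell-tales are untouched. I'll go 9 mm lower and let the jaws settle.

Call:
drive_tool --steps '[[[0, 0, 4], 0], [[0, 0, 4], 0], [[0, 0, 2], 0], [[0, 0, 0], 0], [[0, 0, 0], 0], [[0, 0, 0], 0]]'

```text
time: 3.97
tool_pos: [0.4782, 0.1137, 0.0745]
tcp_rot: [0.532, -3.096, 0.0]
wrist_force: [0.1, 0.0, 0.2]
width: 0.421
```

```bash
python3 - <<'E'
from w import *
rep()
for n in("side","top"):cv2.imwrite(f"pics/{n}3.png",bot.read_camera(n)[:,:,::-1])
s=cv2.imread("pics/side3.png")[150:290,195:345];t=cv2.imread("pics/top3.png")[210:315,145:305]
a=cv2.resize(s,None,fx=4,fy=4,interpolation=2)
cv2.imwrite("pics/s3z.png",a);cv2.imwrite("pics/t3z.png",cv2.resize(t,None,fx=4,fy=4,interpolation=2))
E
```

```text
t 3.97 stand xy mm [ 0.7 -4.8] z 0.0745 tooly yaw-90 19.5 tilt 0.02 F stand 0.1 -0.03 0.22 w 0.421
```

View pics/s3z.png

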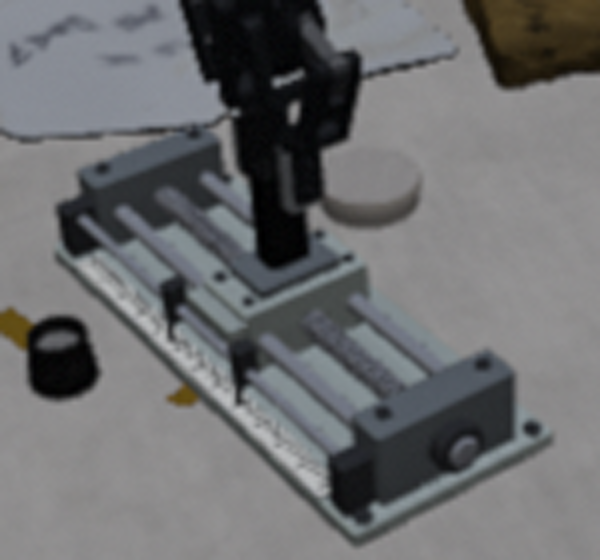

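View pics/t3z.png

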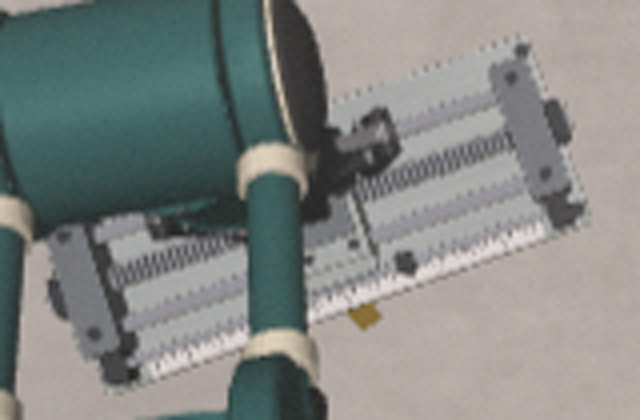

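The fork sits around the grip with clearance and reads zero force. Now I push left slowly.

Call:
drive_tool --steps '[[[0, 1, 0], 0], [[0, 1.5, 0], 0], [[0, 1.5, 0], 0], [[0, 1, 0], 0], [[0, 0, 0], 0]]'

```text
time: 4.48
tool_pos: [0.4766, 0.1187, 0.0747]
tcp_rot: [-0.532, 3.096, 0.0]
wrist_force: [-0.0, 0.3, -0.4]
width: 0.421
```

Call:
drive_tool --steps '[[[0, 0.5, 0], 0], [[0, 0.5, 0], 0]]'

```text
time: 4.65
tool_pos: [0.4763, 0.1195, 0.0747]
tcp_rot: [-0.532, 3.096, -0.0]
wrist_force: [-0.2, 0.4, -0.9]
width: 0.42
```

Call:
drive_tool --steps '[[[0, 0.5, 0], 0], [[0, 0.5, 0], 0]]'

```text
time: 4.82
tool_pos: [0.476, 0.1204, 0.0747]
tcp_rot: [0.532, -3.096, 0.0]
wrist_force: [0.2, -0.1, -0.5]
width: 0.42
```

Call:
drive_tool --steps '[[[0, 0.5, 0], 0], [[0, 0.5, 0], 0]]'

```text
time: 4.98
tool_pos: [0.4756, 0.1213, 0.0747]
tcp_rot: [0.532, -3.096, 0.0]
wrist_force: [-0.6, -0.5, 0.4]
width: 0.421
```

Call:
drive_tool --steps '[[[0, 0.5, 0], 0], [[0, 0.5, 0], 0]]'

```text
time: 5.15
tool_pos: [0.4753, 0.1223, 0.0747]
tcp_rot: [-0.532, 3.096, -0.0]
wrist_force: [-0.0, -0.2, -0.3]
width: 0.422
```

Call:
drive_tool --steps '[[[0, 0.5, 0], 0], [[0, 0.5, 0], 0]]'

```text
time: 5.32
tool_pos: [0.475, 0.1232, 0.0747]
tcp_rot: [0.532, -3.096, -0.0]
wrist_force: [-0.1, 0.8, 0.1]
width: 0.418
```

Call:
drive_tool --steps '[[[0, 0.5, 0], 0], [[0, 0.5, 0], 0]]'

```text
time: 5.48
tool_pos: [0.4747, 0.1242, 0.0747]
tcp_rot: [-0.532, 3.096, -0.0]
wrist_force: [0.3, 0.9, 0.1]
width: 0.422
```

Call:
drive_tool --steps '[[[0, 0.6, 0], 0], [[0, 0.6, 0], 0]]'

```text
time: 5.65
tool_pos: [0.4742, 0.1253, 0.0747]
tcp_rot: [0.532, -3.096, -0.0]
wrist_force: [0.7, -0.5, -0.2]
width: 0.42
```

Call:
drive_tool --steps '[[[0, 0.6, 0], 0], [[0, 0.6, 0], 0]]'

```text
time: 5.82
tool_pos: [0.4739, 0.1263, 0.0747]
tcp_rot: [-0.532, 3.096, -0.0]
wrist_force: [-0.3, 0.1, 0.7]
width: 0.42
```

Call:
drive_tool --steps '[[[0, 0.6, 0], 0], [[0, 0.6, 0], 0]]'

```text
time: 5.98
tool_pos: [0.4734, 0.1275, 0.0747]
tcp_rot: [0.532, -3.096, 0.0]
wrist_force: [-0.1, -0.7, 0.3]
width: 0.414
```

```bash
cat > look.py <<'E'
import sys
from w import *
rep();k=sys.argv[1]
cv2.imwrite(f"pics/side{k}.png",bot.read_camera("side")[:,:,::-1])
s=cv2.imread(f"pics/side{k}.png")[175:275,205:325]
cv2.imwrite(f"pics/s{k}z.png",cv2.resize(s,None,fx=6,fy=6,interpolation=2))
E
python3 look.py 4
```

```text
t 5.98 stand xy mm [0.7 9.8] z 0.0747 tooly yaw-90 19.5 tilt 0.01 F stand -0.28 -0.63 0.31 w 0.414
```

View pics/s4z.png

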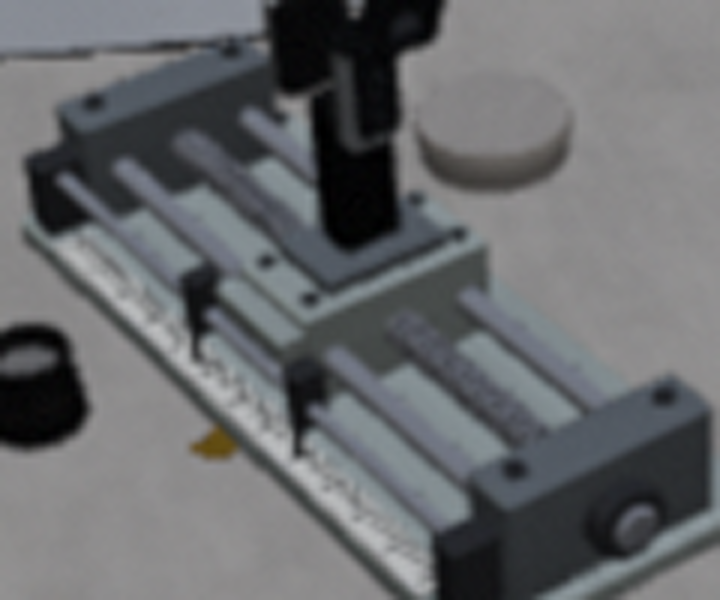

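The carriage has barely moved, and the tell-tales at (200,280) and (305,385) in the zoom have not. The fork finger is just making contact, so I continue.

Call:
drive_tool --steps '[[[0, 0.6, 0], 0], [[0, 0.6, 0], 0]]'

```text
time: 6.2
tool_pos: [0.473, 0.1287, 0.0747]
tcp_rot: [0.532, -3.096, 0.0]
wrist_force: [0.7, -0.2, 1.2]
width: 0.42
```

Call:
drive_tool --steps '[[[0, 0.4, 0], 0], [[0, 0.4, 0], 0]]'

```text
time: 6.37
tool_pos: [0.4728, 0.1294, 0.0747]
tcp_rot: [-0.532, 3.096, -0.0]
wrist_force: [0.5, -0.7, -0.4]
width: 0.421
```

Call:
drive_tool --steps '[[[0, 0.6, 0], 0], [[0, 0.6, 0], 0]]'

```text
time: 6.53
tool_pos: [0.4724, 0.1305, 0.0747]
tcp_rot: [-0.532, 3.096, -0.0]
wrist_force: [1.1, -1.8, 0.5]
width: 0.422
```

Call:
drive_tool --steps '[[[0, 0, 0], 0]]'

```text
time: 6.62
tool_pos: [0.4724, 0.1305, 0.0747]
tcp_rot: [-0.532, 3.096, -0.0]
wrist_force: [-0.5, -1.0, -0.2]
width: 0.416
```

Call:
drive_tool --steps '[[[0, 0.5, 0], 0], [[0, 0.5, 0], 0]]'

```text
time: 6.78
tool_pos: [0.4721, 0.1314, 0.0747]
tcp_rot: [-0.532, 3.096, -0.0]
wrist_force: [0.5, -0.5, 0.2]
width: 0.418
```

Call:
drive_tool --steps '[[[0, 0.6, 0], 0], [[0, 0.6, 0], 0]]'

```text
time: 6.95
tool_pos: [0.4717, 0.1326, 0.0747]
tcp_rot: [-0.532, 3.096, -0.0]
wrist_force: [1.3, -1.2, 0.7]
width: 0.42
```

Call:
drive_tool --steps '[[[0, 0.5, 0], 0], [[0, 0.5, 0], 0]]'

```text
time: 7.12
tool_pos: [0.4713, 0.1336, 0.0747]
tcp_rot: [-0.532, 3.096, -0.0]
wrist_force: [-0.4, -1.7, 0.0]
width: 0.424
```

Call:
drive_tool --steps '[[[0, 0.5, 0], 0], [[0, 0.5, 0], 0]]'

```text
time: 7.28
tool_pos: [0.4711, 0.1342, 0.0747]
tcp_rot: [-0.532, 3.096, -0.001]
wrist_force: [1.2, -3.8, -0.6]
width: 0.416
```

Call:
drive_tool --steps '[[[0, 0, 0], 0]]'

```text
time: 7.37
tool_pos: [0.4711, 0.1342, 0.0747]
tcp_rot: [-0.532, 3.096, -0.001]
wrist_force: [1.1, -3.5, 0.8]
width: 0.422
```

Call:
drive_tool --steps '[[[0, 0.4, 0], 0], [[0, 0, 0], 0]]'

```text
time: 7.53
tool_pos: [0.471, 0.1345, 0.0747]
tcp_rot: [-0.532, 3.096, -0.001]
wrist_force: [2.0, -3.7, -0.2]
width: 0.423
```

Call:
drive_tool --steps '[[[0, 0.4, 0], 0], [[0, 0, 0], 0]]'

```text
time: 7.7
tool_pos: [0.4709, 0.1347, 0.0747]
tcp_rot: [-0.532, 3.096, -0.002]
wrist_force: [1.6, -5.2, -0.7]
width: 0.419
```

Call:
drive_tool --steps '[[[0, 0.15, 0], 0], [[0, 0, 0], 0], [[0, 0, 0], 0]]'

```text
time: 7.95
tool_pos: [0.4709, 0.1348, 0.0747]
tcp_rot: [-0.532, 3.096, -0.002]
wrist_force: [1.8, -4.9, -0.1]
width: 0.42
```

Call:
drive_tool --steps '[[[0, 0, 0], 0], [[0, 0, 0], 0]]'

```text
time: 8.12
tool_pos: [0.4709, 0.1348, 0.0747]
tcp_rot: [-0.532, 3.096, -0.002]
wrist_force: [2.2, -4.9, -1.5]
width: 0.417
```

Call:
drive_tool --steps '[[[0, 0, 0], 0], [[0, 0, 0], 0]]'

```text
time: 8.28
tool_pos: [0.4709, 0.1348, 0.0747]
tcp_rot: [-0.532, 3.096, -0.002]
wrist_force: [2.0, -4.6, -0.5]
width: 0.416
```

```bash
python3 look.py 5; python3 - <<'E'
from w import *
rep()
E
```

```text
t 8.28 stand xy mm [ 0.8 17.5] z 0.0747 tooly yaw-90 19.51 tilt 0.06 F stand 0.38 -5.05 -0.5 w 0.416
t 8.33 stand xy mm [ 0.8 17.5] z 0.0747 tooly yaw-90 19.51 tilt 0.06 F stand -0.43 -6.07 -0.55 w 0.423
```

View pics/s5z.png

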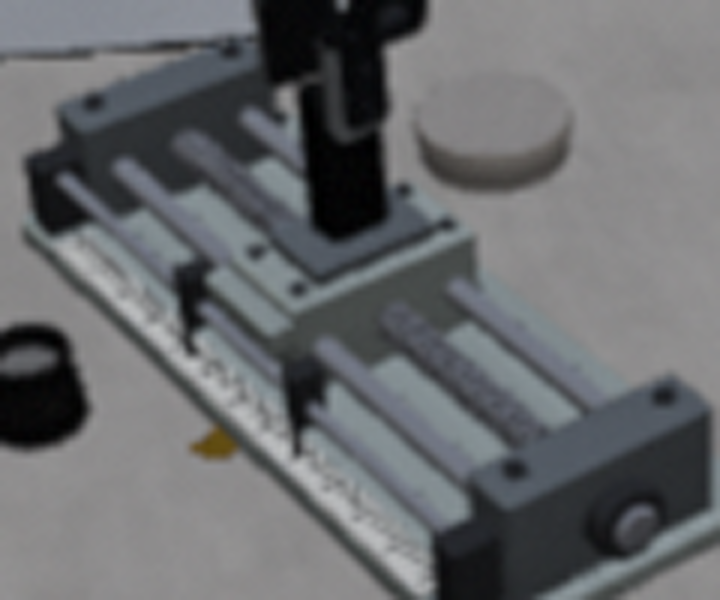

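The left tell-tale has moved from (200,280) to (192,278) in the zoom, and the carriage is against it. I hold a little longer, slightly firmer.

Call:
drive_tool --steps '[[[0, 0.2, 0], 0], [[0, 0, 0], 0], [[0, 0, 0], 0], [[0, 0, 0], 0]]'

```text
time: 8.67
tool_pos: [0.4709, 0.1349, 0.0747]
tcp_rot: [-0.532, 3.096, -0.002]
wrist_force: [2.2, -5.3, -1.1]
width: 0.419
```

Call:
drive_tool --steps '[[[0, 0, 0], 0], [[0, 0, 0], 0], [[0, 0, 0], 0], [[0, 0, 0], 0]]'

```text
time: 9.0
tool_pos: [0.4709, 0.1348, 0.0747]
tcp_rot: [-0.532, 3.096, -0.002]
wrist_force: [2.0, -6.1, 0.1]
width: 0.421
```

```bash
python3 -c "
from w import *
rep()"
```

```text
t 9.0 stand xy mm [ 0.8 17.6] z 0.0747 tooly yaw-90 19.51 tilt 0.08 F stand -0.12 -6.4 0.08 w 0.421
```

Call:
drive_tool --steps '[[[0, -0.5, 0], 0], [[0, -1, 0], 0], [[0, -2, 0], 0], [[0, -3, 0], 0], [[0, -3, 0], 0], [[0, -3, 0], 0], [[0, -2.5, 0], 0], [[0, -1.5, 0], 0]]'

```text
time: 9.67
tool_pos: [0.4762, 0.1198, 0.0747]
tcp_rot: [0.532, -3.096, -0.0]
wrist_force: [-0.3, -0.2, 1.1]
width: 0.42
```

Call:
drive_tool --steps '[[[0, -1, 0], 0], [[0, -1.5, 0], 0], [[0, -1.5, 0], 0], [[0, -1.5, 0], 0], [[0, -1.5, 0], 0], [[0, -1.5, 0], 0], [[0, -1.5, 0], 0], [[0, -1.5, 0], 0]]'

```text
time: 10.33
tool_pos: [0.48, 0.1091, 0.0747]
tcp_rot: [0.532, -3.096, -0.0]
wrist_force: [-0.2, 0.4, 0.0]
width: 0.417
```

Call:
drive_tool --steps '[[[0, -1, 0], 0], [[0, -1, 0], 0], [[0, 0, 0], 0]]'

```text
time: 10.58
tool_pos: [0.4807, 0.1071, 0.0747]
tcp_rot: [-0.532, 3.096, -0.0]
wrist_force: [1.4, 0.6, 0.1]
width: 0.422
```

```bash
python3 look.py 6
```

```text
t 10.58 stand xy mm [  0.8 -11.8] z 0.0747 tooly yaw-90 19.49 tilt 0.01 F stand 1.48 0.1 0.13 w 0.422
```

View pics/s6z.png

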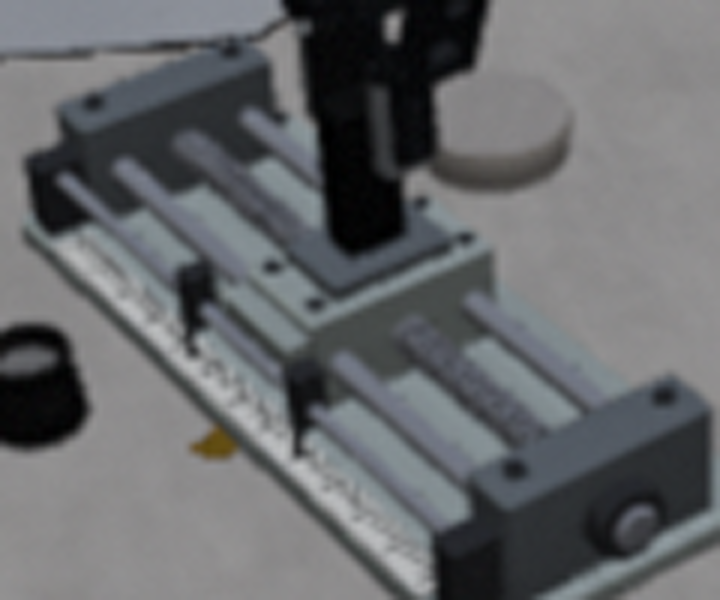

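The carriage now moves right. The left tell-tale stayed at (192,280) and the right one at (305,385) has not been pushed yet. I continue slowly.

Call:
drive_tool --steps '[[[0, -1, 0], 0], [[0, -1, 0], 0], [[0, -1, 0], 0]]'

```text
time: 10.88
tool_pos: [0.4816, 0.1044, 0.0747]
tcp_rot: [0.532, -3.096, -0.0]
wrist_force: [0.4, 0.5, 0.6]
width: 0.423
```

Call:
drive_tool --steps '[[[0, -0.6, 0], 0], [[0, -0.6, 0], 0]]'

```text
time: 11.05
tool_pos: [0.482, 0.1033, 0.0747]
tcp_rot: [0.532, -3.096, -0.0]
wrist_force: [-1.1, 0.6, 0.4]
width: 0.416
```

Call:
drive_tool --steps '[[[0, -0.6, 0], 0], [[0, -0.6, 0], 0]]'

```text
time: 11.22
tool_pos: [0.4824, 0.1022, 0.0747]
tcp_rot: [-0.532, 3.096, 0.0]
wrist_force: [-0.4, 0.5, -0.1]
width: 0.416
```

Call:
drive_tool --steps '[[[0, -0.6, 0], 0], [[0, -0.6, 0], 0]]'

```text
time: 11.38
tool_pos: [0.4828, 0.101, 0.0747]
tcp_rot: [0.532, -3.096, -0.0]
wrist_force: [0.0, 1.0, 0.5]
width: 0.419
```

Call:
drive_tool --steps '[[[0, -0.6, 0], 0], [[0, -0.6, 0], 0]]'

```text
time: 11.55
tool_pos: [0.4832, 0.0999, 0.0747]
tcp_rot: [-0.532, 3.096, -0.0]
wrist_force: [-0.8, 1.1, -0.4]
width: 0.416
```

Call:
drive_tool --steps '[[[0, -0.6, 0], 0], [[0, -0.6, 0], 0]]'

```text
time: 11.72
tool_pos: [0.4836, 0.0988, 0.0747]
tcp_rot: [0.532, -3.096, -0.0]
wrist_force: [0.3, 0.1, 0.8]
width: 0.42
```

Call:
drive_tool --steps '[[[0, -0.6, 0], 0], [[0, -0.6, 0], 0]]'

```text
time: 11.88
tool_pos: [0.484, 0.0977, 0.0747]
tcp_rot: [0.532, -3.096, -0.0]
wrist_force: [-1.0, 1.5, -0.1]
width: 0.422
```

Call:
drive_tool --steps '[[[0, -0.5, 0], 0], [[0, -0.5, 0], 0]]'

```text
time: 12.05
tool_pos: [0.4843, 0.0967, 0.0747]
tcp_rot: [0.532, -3.096, -0.0]
wrist_force: [-0.8, 1.3, -0.3]
width: 0.416
```

Call:
drive_tool --steps '[[[0, -0.5, 0], 0], [[0, -0.5, 0], 0]]'

```text
time: 12.22
tool_pos: [0.4847, 0.0958, 0.0747]
tcp_rot: [0.532, -3.096, -0.0]
wrist_force: [-0.8, 0.8, 1.0]
width: 0.425
```

Call:
drive_tool --steps '[[[0, -0.5, 0], 0], [[0, -0.5, 0], 0]]'

```text
time: 12.38
tool_pos: [0.485, 0.0948, 0.0747]
tcp_rot: [0.532, -3.096, -0.0]
wrist_force: [-0.6, 0.4, 0.3]
width: 0.424
```

Call:
drive_tool --steps '[[[0, -0.5, 0], 0], [[0, -0.5, 0], 0]]'

```text
time: 12.55
tool_pos: [0.4853, 0.0939, 0.0747]
tcp_rot: [0.532, -3.096, 0.0]
wrist_force: [-0.4, 2.0, 0.2]
width: 0.417
```

Call:
drive_tool --steps '[[[0, -0.5, 0], 0], [[0, -0.5, 0], 0]]'

```text
time: 12.72
tool_pos: [0.4856, 0.0932, 0.0747]
tcp_rot: [0.532, -3.096, -0.001]
wrist_force: [-1.8, 2.4, -0.3]
width: 0.415
```

Call:
drive_tool --steps '[[[0, -0.4, 0], 0], [[0, 0, 0], 0]]'

```text
time: 12.88
tool_pos: [0.4856, 0.093, 0.0747]
tcp_rot: [0.531, -3.096, -0.001]
wrist_force: [-1.1, 3.2, 0.7]
width: 0.418
```

Call:
drive_tool --steps '[[[0, -0.5, 0], 0], [[0, 0, 0], 0]]'

```text
time: 13.05
tool_pos: [0.4858, 0.0926, 0.0747]
tcp_rot: [0.532, -3.096, -0.001]
wrist_force: [-2.5, 5.2, -0.0]
width: 0.416
```

Call:
drive_tool --steps '[[[0, 0, 0], 0], [[0, 0, 0], 0]]'

```text
time: 13.22
tool_pos: [0.4858, 0.0926, 0.0746]
tcp_rot: [0.532, -3.096, -0.001]
wrist_force: [-1.1, 5.1, 0.5]
width: 0.42
```

```bash
python3 -c "
from w import *
rep()"
```

```text
t 13.22 stand xy mm [  0.8 -27.2] z 0.0746 tooly yaw-90 19.49 tilt 0.05 F stand 0.63 5.14 0.49 w 0.42
```

Call:
drive_tool --steps '[[[0, -0.2, 0], 0], [[0, 0, 0], 0], [[0, 0, 0], 0], [[0, 0, 0], 0]]'

```text
time: 13.55
tool_pos: [0.4858, 0.0925, 0.0747]
tcp_rot: [0.532, -3.096, -0.002]
wrist_force: [-2.3, 5.2, 1.0]
width: 0.42
```

Call:
drive_tool --steps '[[[0, 0, 0], 0], [[0, 0, 0], 0], [[0, 0, 0], 0], [[0, 0, 0], 0]]'

```text
time: 13.88
tool_pos: [0.4858, 0.0925, 0.0746]
tcp_rot: [0.532, -3.096, -0.002]
wrist_force: [-2.4, 5.2, 1.1]
width: 0.418
```

```bash
python3 look.py 7;  python3 -c "
from w import *
rep()"
```

```text
t 13.88 stand xy mm [  0.8 -27.3] z 0.0746 tooly yaw-90 19.49 tilt 0.06 F stand -0.51 5.64 1.09 w 0.418
t 13.93 stand xy mm [  0.8 -27.3] z 0.0747 tooly yaw-90 19.49 tilt 0.06 F stand 0.47 6.04 0.77 w 0.424
```

View pics/s7z.png

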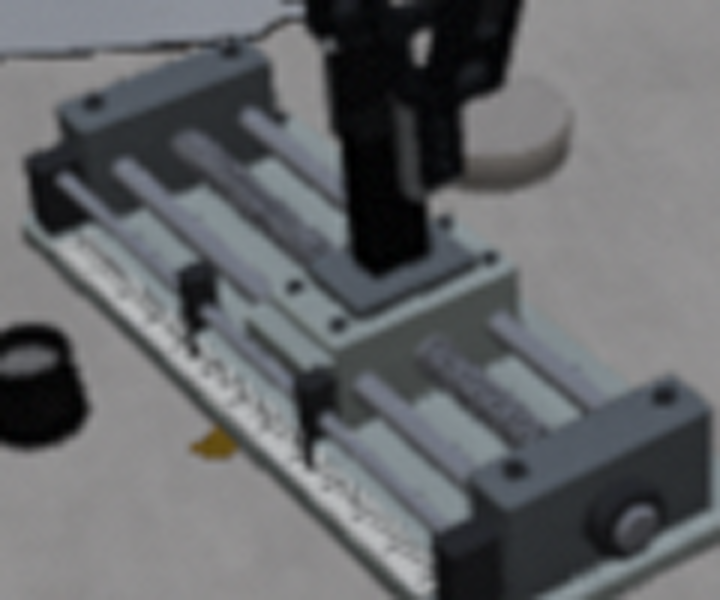

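Both presses are done: TCP was at +17.6 loaded left and −27.3 loaded right, so the middle is at −4.85. Now I back off and push the carriage left to the middle.

Call:
drive_tool --steps '[[[0, 0.5, 0], 0], [[0, 1, 0], 0], [[0, 2, 0], 0], [[0, 3, 0], 0], [[0, 3, 0], 0], [[0, 3, 0], 0], [[0, 2.5, 0], 0], [[0, 1.5, 0], 0]]'

```text
time: 14.6
tool_pos: [0.4805, 0.1077, 0.0747]
tcp_rot: [-0.532, 3.096, -0.0]
wrist_force: [0.0, -0.0, 0.1]
width: 0.423
```

Call:
drive_tool --steps '[[[0, 1.5, 0], 0], [[0, 1.5, 0], 0], [[0, 1.5, 0], 0], [[0, 1.5, 0], 0], [[0, 1.5, 0], 0], [[0, 1.5, 0], 0], [[0, 1, 0], 0], [[0, 0, 0], 0]]'

```text
time: 15.27
tool_pos: [0.4772, 0.1171, 0.0747]
tcp_rot: [-0.532, 3.096, 0.0]
wrist_force: [0.3, -0.4, -0.3]
width: 0.42
```

```bash
python3 look.py 8
```

```text
t 15.27 stand xy mm [ 0.8 -1.2] z 0.0747 tooly yaw-90 19.51 tilt 0.01 F stand 0.17 -0.46 -0.29 w 0.42
```

View pics/s8z.png

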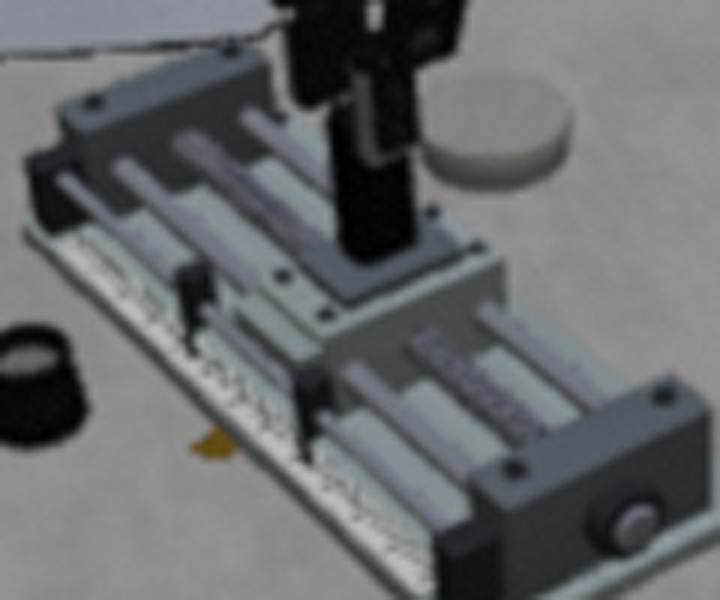

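The carriage has left the right tell-tale, which moved a fraction back with the screw, and is heading for the middle. I push on, then return the fork to centre.

Call:
drive_tool --steps '[[[0, 1, 0], 0], [[0, 1.5, 0], 0], [[0, 1.2, 0], 0], [[0, 1, 0], 0], [[0, 0.4, 0], 0], [[0, 0, 0], 0]]'

```text
time: 15.82
tool_pos: [0.4755, 0.1219, 0.0747]
tcp_rot: [-0.532, 3.096, 0.0]
wrist_force: [0.3, -0.5, -0.5]
width: 0.418
```

Call:
drive_tool --steps '[[[0, -1.5, 0], 0], [[0, -2.5, 0], 0], [[0, -2.5, 0], 0], [[0, -1.5, 0], 0], [[0, -0.7, 0], 0], [[0, 0, 0], 0], [[0, 0, 0], 0]]'

```text
time: 16.4
tool_pos: [0.4784, 0.1134, 0.0747]
tcp_rot: [0.531, -3.096, -0.0]
wrist_force: [0.5, 0.2, -0.2]
width: 0.418
```

```bash
python3 look.py 9
```

```text
t 16.4 stand xy mm [ 0.8 -5.1] z 0.0747 tooly yaw-90 19.48 tilt 0.0 F stand 0.57 0.05 -0.21 w 0.418
```

Call:
drive_tool --steps '[[[0, 0.25, 0], 0], [[0, 0, 0], 0], [[0, 0, 0], 0]]' --jaw 0.32

```text
time: 16.7
tool_pos: [0.4783, 0.1138, 0.0747]
tcp_rot: [0.532, -3.096, -0.0]
wrist_force: [0.1, -0.4, -0.3]
width: 0.322
```

Call:
drive_tool --steps '[[[0, 0, 0], 0], [[0, 0, 0], 0], [[0, 0, 0], 0]]' --jaw 0.25

```text
time: 16.95
tool_pos: [0.4784, 0.1138, 0.0747]
tcp_rot: [-0.532, 3.096, 0.0]
wrist_force: [0.3, -0.5, -0.2]
width: 0.248
```

Call:
drive_tool --steps '[[[0, 0, 0], 0], [[0, 0, 0], 0], [[0, 0, 0], 0], [[0, 0, 0], 0]]' --jaw 0.19

```text
time: 17.28
tool_pos: [0.4783, 0.1138, 0.0748]
tcp_rot: [-0.532, 3.096, 0.0]
wrist_force: [0.1, -0.3, 1.9]
width: 0.205
```

```bash
python3 look.py 10
```

```text
t 17.28 stand xy mm [ 0.8 -4.8] z 0.0748 tooly yaw-90 19.5 tilt 0.0 F stand -0.01 -0.31 1.87 w 0.205
```

View pics/s10z.png

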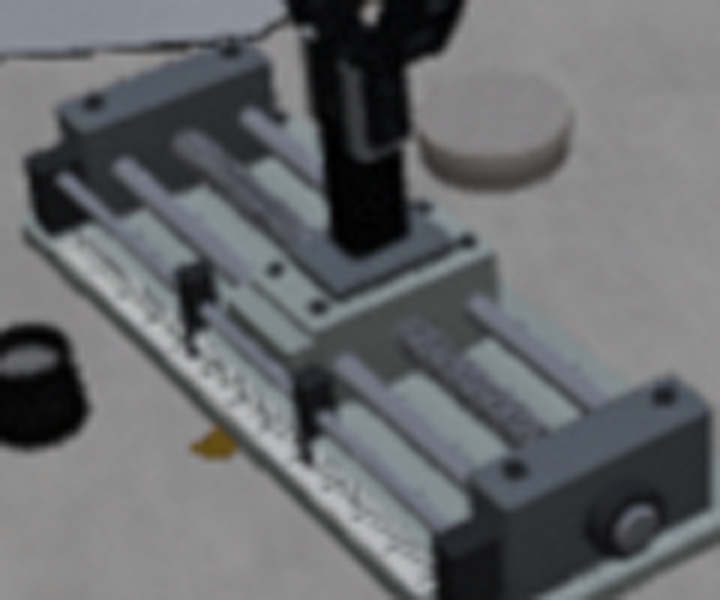

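The grip is clamped and centred at TCP −4.8, and the carriage stands between the tell-tales at (192,283) and (313,395). Now I open and lift straight up.

Call:
drive_tool --steps '[[[0, 0, 0], 0], [[0, 0, 0], 0], [[0, 0, 0], 0]]' --jaw 0.28

```text
time: 17.58
tool_pos: [0.4783, 0.1138, 0.0746]
tcp_rot: [0.532, -3.096, -0.0]
wrist_force: [0.1, -0.6, -0.5]
width: 0.28
```

Call:
drive_tool --steps '[[[0, 0, 0], 0], [[0, 0, 0], 0], [[0, 0, 0], 0], [[0, 0, 0], 0], [[0, 0, 0], 0]]' --jaw 0.7

```text
time: 18.0
tool_pos: [0.4783, 0.1138, 0.0747]
tcp_rot: [-0.532, 3.096, -0.0]
wrist_force: [0.8, -0.2, 0.6]
width: 0.698
```

Call:
drive_tool --steps '[[[0, 0, -5], 0], [[0, 0, -15], 0], [[0, 0, -30], 0], [[0, 0, -30], 0], [[0, 0, -30], 0], [[0, 0, -15], 0], [[0, 0, 0], 0], [[0, 0, 0], 0]]'

```text
time: 18.67
tool_pos: [0.4792, 0.1139, 0.2011]
tcp_rot: [-0.531, 3.093, 0.0]
wrist_force: [-0.7, 0.6, 0.0]
width: 0.695
```

Call:
drive_tool --steps '[[[0, 15, 0], 0], [[0, 30, 0], 0], [[0, 35, 0], 0], [[0, 35, 0], 0], [[0, 35, 0], 0], [[0, 25, 0], 0], [[0, 10, 0], 0], [[0, 0, 0], 0]]'

```text
time: 19.33
tool_pos: [0.4148, 0.2892, 0.1977]
tcp_rot: [0.537, -3.092, 0.002]
wrist_force: [0.7, 0.2, 0.1]
width: 0.7
```

```bash
python3 look.py 11; python3 - <<'E'
from w import *
cv2.imwrite("pics/top11.png",bot.read_camera("top")[:,:,::-1])
t=cv2.imread("pics/top11.png")[210:315,145:305]
cv2.imwrite("pics/t11z.png",cv2.resize(t,None,fx=5,fy=5,interpolation=2))
E
```

```text
t 19.33 stand xy mm [ -0.9 181.8] z 0.1977 tooly yaw-90 19.69 tilt 0.19 F stand 0.76 -0.09 0.14 w 0.7
```

View pics/s11z.png

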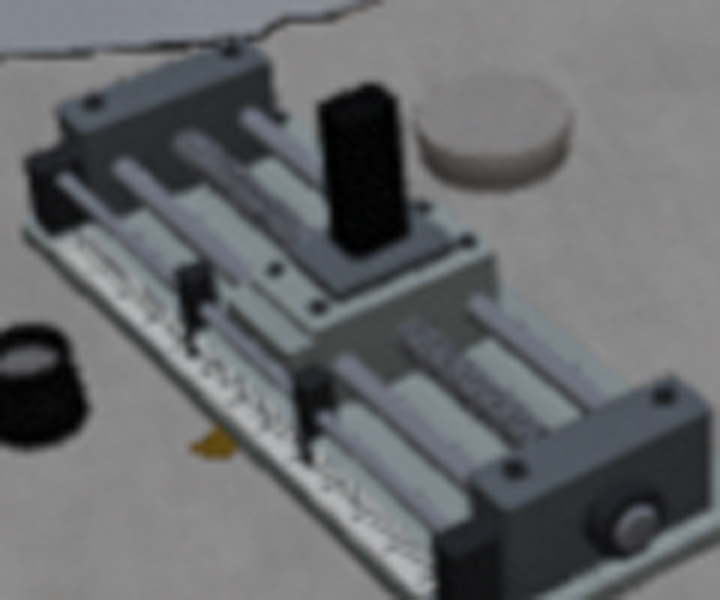

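View pics/t11z.png

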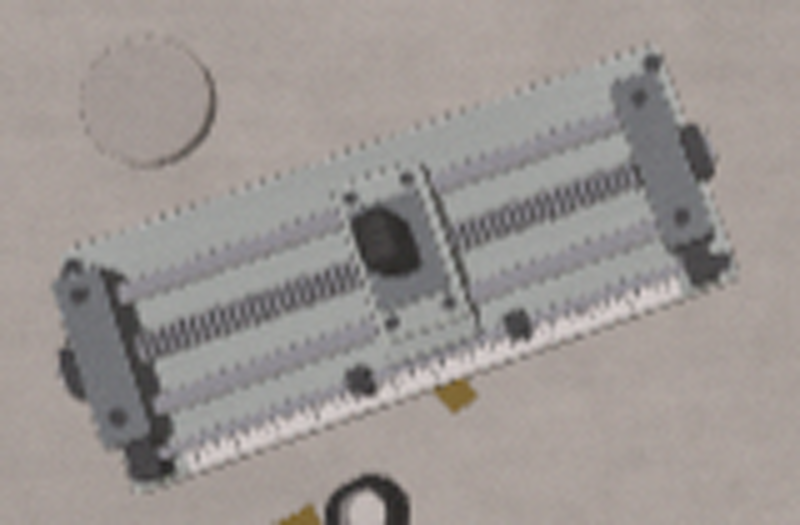

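```bash
python3 - <<'E'
from w import *
def st(P): p=P[:2]-c; return (1e3*np.array([p@ex,p@ey])).round(1)
tz=lambda u,v,z:onz("top",145+(u+.5)/5-.5,210+(v+.5)/5-.5,z)
sz=lambda u,v,z:onz("side",205+(u+.5)/6-.5,175+(v+.5)/6-.5,z)
for k in("11",):
  for n in("top","side"):
    g=cv2.cvtColor(cv2.imread(f"pics/{n}{k}.png"),6)
    for nm,y in(("L",.0345),("R",-.0445)):
        p=c-.05*ex+y*ey;u,v=proj(n,[[*p,.04]])[0].round().astype(int)
        w=g[v-8:v+9,u-7:u+8].astype(float);m=np.clip(95-w,0,60) if n=="top" else (w<40)*1.
        yy,xx=np.mgrid[v-8:v+9,u-7:u+8];a=(xx*m).sum()/m.sum();b=(yy*m).sum()/m.sum()
        print(n,nm,(u,v),"centroid",a.round(2),b.round(2),"stand",st(onz(n,a,b,.045)),st(onz(n,a,b,.04)))
print("hand top tells",st(tz(361,379,.05)),st(tz(517,323,.05)))
print("carriage block top cam from 4 screws z=.058",st(tz(399.3,250,.058)))
print("side 4 screws",st(sz((275+318+468+424)/4,(270+307+240+207)/4,.058)))
E
```

```text
top L (np.int64(216), np.int64(286)) centroid 217.05 285.91 stand [-50.1  32.1] [-49.6  32.9]
top R (np.int64(248), np.int64(275)) centroid 248.24 274.58 stand [-49.8 -45.3] [-49.3 -44.8]
side L (np.int64(237), np.int64(224)) centroid 237.0 223.38 stand [-51.2  31. ] [-48.2  37.3]
side R (np.int64(257), np.int64(242)) centroid 256.68 241.0 stand [-50.4 -46.3] [-47.4 -40.6]
hand top tells [-49.2  31.5] [-49.2 -45.5]
carriage block top cam from 4 screws z=.058 [ 1.  -5.6]
side 4 screws [ 0.8 -5.3]
```

```bash
python3 -c "
from w import *
rep();a=cv2.imread('pics/side0.png').astype(int);b=cv2.imread('pics/side11.png').astype(int)
d=abs(a-b).max(2)>40; print('changed px bystanders: loupe',d[225:255,198:222].sum(),'tin',d[185:208,274:302].sum(),'vials/stamp',d[360:430,280:380].sum())
print(bot.finish_job())"
```

```text
t 19.43 stand xy mm [ -0.4 179.6] z 0.1983 tooly yaw-90 19.56 tilt 0.16 F stand 0.32 -0.05 0.05 w 0.698
changed px bystanders: loupe 0 tin 0 vials/stamp 0
the job is handed in; nothing more can be done
None
```

The free-play check is done and handed in at about 19.4 s on the robot's clock. I pushed the carriage by its black grip, left first and then right. The carriage now stands released, midway between the tell-tales, with the gripper clear of everything.

- **Forces:** I held about 5–6 N at the wrist for over half a second on each side. That includes roughly 1 N of friction, so the screw itself took about 5 N. The highest wrist reading in either push was 6.4 N, well under the 10 N limit.
- **Play:** The tell-tales moved outward on both sides and stayed there. The free play comes out at about 24–25 mm.
- **Position, push and image checks:** The carriage was centred using the two loaded end positions. In the side view, its position matches the midpoint of the left-end and right-end pictures to within about a pixel of the zoomed view.
- **Position, triangulation (disagrees slightly):** Measuring the tell-tales from the two cameras puts their midpoint about 0.7 mm to the right of the carriage. That is within the 2 mm camera calibration, so I left the carriage where it was.
- **Bystanders:** The loupe, tin, vials and stamp show no change in the side view from the start.

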